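# Close up the socket set

### The job

Close up the red socket-set case: push the upright yellow bit rack over, away from you, until it lies flat in its recess, and only then swing the open lid forward and down until it is fully shut, without slamming it. Only push, with the fingers: pinch nothing, pick nothing up, and leave the case and the things around it standing where they are.

Things in the scene. Friction and masses are not known exactly. Their poses are not given: they have to be found in the camera images.
- case: Red sheet-steel socket-set case with sockets and a ratchet in a grey insert, 220 (x) by 340 (y) by 56 mm high without its lid, about 3.6 kg, standing loose on the bench. Origin: centre of its underside. Its x axis points from the carry handle at the front (towards the robot) to the hinge at the back; its y axis runs along the hinge; z is up. The grey insert is 46 mm above the bench, the rim 56 mm; sockets and ratchet stand up to 55 mm.
- lid (a joint): Angle of the red lid, rad: 0 = fully shut, 1.57 = standing straight up, more = leaning back away from the robot, stop at 1.8. Starts open at 1.6 to 1.75. Stiff friction hinge (about 0.85 N m; the lid weighs about 0.5 kg): the lid stays wherever it is left and must be pushed the whole way down; nothing latches.
- lid_hinge (a point): The middle of the lid's hinge line, in the case's frame at x +110, y 0, z 56 mm. Its axes turn with the lid (parallel to the case's when shut).
- lid_edge (a point): Middle of the lid's free edge on its outside face: 220 mm from the hinge along the lid, 28 mm out from the hinge line. The lid is a shallow shell 220 by 340 mm, 28 mm deep, with a flat outside face; standing up, its outside faces away from the robot and its top is about 276 mm above the bench; shut, its outside is the top face, 84 mm above the bench.
- rack (a joint): Angle of the yellow bit rack in the case, rad: 0 = folded flat in its recess, 1.57 = standing upright, more = leaning towards the robot, stop at 1.8. Starts upright at 1.4 to 1.75. Light friction pivot (about 0.08 N m): it stays where it is left and folds away from the robot, towards the lid.
- lid_liner: Black foam liner inside the lid: a 4 mm pad under the lid's face and a strip inside its front rim, moving with the lid. Origin on the hinge line.
- bit_holder: Black strip with the row of bits, fixed to the far face of the rack, up to 12 mm proud of it, moving with the rack. Origin on the pivot line.
- rack_pivot (a point): Middle of the rack's pivot line, in the case's frame at x -15, y 0, z 41 mm; the pivot runs along the case's y axis.
- rack_edge (a point): Middle of the rack's free edge, on the end of its thumb tab: 79 mm from the pivot. The rack is a plastic plate 72 by 110 mm and 5 mm thick (the 40 mm wide tab adds 7 mm); its smooth face is towards the robot when it stands, and the bits are on the other face. Upright, its top is about 120 mm above the bench; folded, its smooth face is on top, level with the insert at 46 mm. While it is up it blocks the lid.
- spray_can: Blue and white spray can with an orange cap, diameter 59, 182 mm tall, standing beside the case; not to be moved. Origin: centre of its underside.
- bottle: White plastic bottle with a black cap, diameter 68, 150 mm tall, standing beside the case; not to be moved. Origin: centre of its underside.
- screwdriver: Screwdriver 190 mm long lying on the bench behind the case; not to be moved. Origin: centre of its underside, x along the shank.
- loose_socket: Dark impact socket, diameter 34, 42 mm tall, standing on the bench behind the case; not to be moved. Origin: centre of its underside.

How it is judged:
On the way, in this order (a step that is already met when the one before it is completed fails the run):
1. the bit rack is folded flat in its recess while the lid still stands open (value of joint rack below 0.08 rad and value of joint lid above 1 rad), for 0.2 s.
2. the lid is swung fully shut over the folded rack (value of joint lid below 0.03 rad and value of joint rack below 0.08 rad), for 0.3 s.
At the end, for the whole second after the job is handed in: The rack lies flat (under 0.08 rad) and the lid is fully shut over it (under 0.03 rad, about 6 mm at its front edge), both at rest; the case is within 40 mm of where it stood, upright, and the spray can, bottle, screwdriver and loose socket are within 25 mm of theirs (all of step 2 and velocity of joint lid between -0.05 and 0.05 rad/s and distance of case from where it was at the start of the episode below 0.04 m and angle between case's own z axis and vertical below 0.05 rad and linear speed of case below 0.02 m/s and distance of each of spray_can, bottle, screwdriver, loose_socket from where it was at the start of the episode below 0.025 m); the robot touches nothing.
It fails at once if the lid is brought down while the bit rack is still up (value of joint lid below 0.6 rad and value of joint rack above 0.4 rad).
It fails at once if the lid is slammed (still closing faster than 3 rad/s when nearly down) (value of joint lid below 0.6 rad and velocity of joint lid below -3 rad/s).
It fails at once if the case is picked up, tipped or shoved away (distance of case from where it was at the start of the episode above 0.04 m or angle between case's own z axis and vertical above 0.15 rad).
It fails at once if a bystander is lifted, knocked over or shifted (distance of any of spray_can, bottle, screwdriver, loose_socket from where it was at the start of the episode above 0.025 m or angle between any of spray_can, bottle's own z axis and vertical above 0.5 rad).
It fails at once if the rack or the lid is pinched: the fingers press on both of its faces at once ((contact force between the fingers and bit_holder above 1.5 N and (contact force between the fingers and rack_c0 above 1.5 N or contact force between the fingers and rack_c1 above 1.5 N)) or (contact force between the fingers and lid_liner above 1.5 N and (contact force between the fingers and lid_c0 above 1.5 N or contact force between the fingers and lid_c1 above 1.5 N))).
It also fails if it takes over 64 s, if anything falls off the work surface, if the arm or the gripper's body presses on something with over 40 N, if the wrist force passes 120 N, or if a joint passes its speed limit or range.

### The arm

A 7-joint arm with a two-finger parallel gripper is mounted at the origin on the work surface. World frame = base frame: x ahead of the robot, y to its left, z up, the work surface at z = 0. Lengths are in m, angles in rad, forces in N, time in s.
With the tool pointing down it reaches from about 0.425 to 1.025 m from the base axis. Payload 9.4 kg.
Tool frame: the origin (TCP) lies at the very end of the fingers, on their centre line; the grasp point (between the pads) lies 19 mm behind it; z points along the fingers, x is the direction in which the jaws open and shut, and the axes are right-handed (so a half turn about z gives the same grasp; the last joint's range is limited). The gripper opens to 93 mm and grips with 3 to 60 N. Pads are 15 mm wide; open, the fingers measure 128 mm over their backs; the gripper's body (75 mm by 188 mm) begins 65 mm behind the grasp point.
Start: joints at [-1.399, 0.599, -0.003, 1.599, 0.002, 0.943, -0.08], TCP at [0.179, 0.703, 0.219] pointing down, gripper open.
Joint ranges: [-2.57, 2.57], [-0.35, 1.97], [-1.29, 1.29], [0.11, 2.56], [-1.05, 4.19], [0.11, 1.86], [-2.63, 2.63]. Speed limits (rad/s): [2.22, 2.22, 3.01, 3.01, 3.14, 3.14, 3.14].

### API

Orientations are given as [roll, pitch, yaw] about the fixed x, y, z axes, in that order (R = Rz(yaw) Ry(pitch) Rx(roll)).
In Python, from rig import sensors, cams, robot gives the robot as it stands.
- The arm moves only by the shell command python3 -m handwheel 'ROWS'. ROWS is JSON, a list of rows, each a list of 7 numbers: the shift along the tool's x, y, z in cm, then the turn, a rotation vector about the tool's x, y, z in rad, then the closure in counts, from 0 (fully open) to 255 (shut). In form: [[dx, dy, dz, ax, ay, az, fingers], ...]. A call has 1 to 5 rows; each row is the pose to reach, as a shift and turn from the pose measured when the call began, along the tool's axes at that moment; what a row does not reach only later rows make up. A row lasts 1/12 s, in which the tool goes at most 41.7 mm and 7.16 degrees, less where a joint would pass 70% of its speed; a pose out of reach is approached as far as the arm can. A call with a gripper value outside its range is refused whole. The fingers move at their own pace and stop on an object; the grip force is fixed at half the most. Time passes only in rows, so rows that repeat a pose let the fingers close. It gives the time, the measured TCP pose, the force and the opening at its end, in the units of the state.
- sensors.get_obs(): the state, without advancing time (a new reading comes with each control period).
- cams.grab_frame(name): name is "side" or "top" or "wrist"; returns the picture (420x560x3 uint8, red, green, blue); there is no depth.
- cams.camera_params(name): a dict with "fx", "fy", "cx", "cy" (pixels), "R" (3x3) and "t" (3): a world point X has camera coordinates R X + t; the wrist camera has in their place "T_tool_cam" (4x4, takes a point from camera to tool coordinates, whose origin is the TCP and whose axes are the tool frame's). Camera axes: x right, y down, z forward; pixel columns grow to the right and rows downward; lengths in m; the calibration is good to about 2 mm. A picture is of the moment at which its call begins: read the wrist's pose just before it. camera_params takes no time and is no camera call.
- robot.sign_off(): hands the job in, once; it reports no verdict.
Trained networks look in the newest picture that a camera, given by its name, has taken for a name from the list of things; names that differ only in an ending like _2 or _b are one class to them, and where a whole thing is asked for, a point or a joint stands for the part that bears it (a point fixed in the world has none). Each returns a list of dicts, best first, with "p" (0 to 1); they miss things now and then, are a little off and sometimes report something else, mostly with a low value. They report only what shows in the picture. A call takes as long as a camera call.
- cams.silhouettes(camera, thing): "pixels" (420x560 bool, what is visible of it).
- cams.landmark_of(camera, thing): "centre" ([x, y, z] in m, in the coordinates of the camera as it stood for that picture, good to about 4 mm: a listed point, or the origin of a listed thing).
The state is a dict: "time_s": time; "joint_pos": joint angles; "joint_vel": joint speeds; "joint_torque": joint torques, N m; "ee_pos": TCP position; "ee_rot": TCP orientation; "ft_force": force on the tool from outside, world axes, zero at the start; "wrist_torque": the same for the moment, N m; "gripper_width": finger opening in m.
Only numpy, scipy, OpenCV 4.12 (cv2) and the standard library are available. Lean on these libraries where they do the work, as an engineer would, in place of code of your own. Each camera call takes 0.05 s, during which the arm holds its last target.

## Working session

There is one attempt and no reset: what is moved stays moved. The work goes in short steps, Python scripts to look and compute and a shell command to move; the robot and the scene stay as the last step left them, time stands still between calls to the robot, and variables do not carry over. Pictures are saved under pics/ and viewed, and the job is handed in when it is done.

```bash
mkdir -p pics; ls; python3 - <<'E'
from rig import sensors,cams,robot
import cv2,numpy as np
o=sensors.get_obs()
print({k:np.round(v,3).tolist() for k,v in o.items()})
for c in ["side","top"]:
    cv2.imwrite(f"pics/{c}0.png",cams.grab_frame(c)[:,:,::-1])
    p=cams.camera_params(c);R=np.array(p["R"]);t=np.array(p["t"])
    print(c,np.round(-R.T@t,3),np.round(R[2],2))
    for n in ["case","lid_hinge","lid_edge","rack_pivot","rack_edge","spray_can","bottle","screwdriver","loose_socket"]:
        try:
            l=cams.landmark_of(c,n)
            for d in l[:2]: print(n,round(d["p"],2),np.round(R.T@(np.array(d["centre"])-t),3))
        except Exception as e: print(n,e)
print(cams.camera_params("wrist"))
E
```

```text
pics
{'time_s': 0.0, 'joint_pos': [-1.399, 0.6, -0.003, 1.6, 0.002, 0.943, -0.08], 'joint_vel': [-0.001, 0.001, 0.0, -0.002, 0.001, 0.001, -0.0], 'joint_torque': [0.001, -76.507, 1.497, -25.235, -0.052, 0.017, 0.0], 'ee_pos': [0.178, 0.702, 0.218], 'ee_rot': [3.141, 0.001, 1.322], 'ft_force': [0.442, 0.085, -0.639], 'wrist_torque': [-0.008, 0.013, -0.002], 'gripper_width': 0.093}
side [ 0.375 -0.651  0.855] [ 0.18  0.66 -0.73]
lid_hinge 0.91 [0.551 0.048 0.055]
lid_hinge 0.35 [0.714 0.131 0.005]
lid_edge 0.95 [0.612 0.016 0.266]
rack_pivot 0.94 [0.438 0.096 0.04 ]
rack_edge 0.74 [0.424 0.099 0.121]
spray_can 0.95 [ 0.453 -0.191  0.002]
bottle 0.62 [ 0.634  0.312 -0.007]
screwdriver 0.95 [ 0.634 -0.051  0.   ]
loose_socket 0.75 [0.716 0.133 0.003]
top [0.401 0.074 1.442] [ 0.13 -0.02 -0.99]
case 0.66 [ 0.448  0.093 -0.005]
case 0.32 [0.548 0.053 0.055]
lid_hinge 0.96 [0.548 0.052 0.053]
lid_edge 0.87 [0.609 0.02  0.266]
rack_pivot 0.88 [0.432 0.098 0.039]
rack_edge 0.5 [0.424 0.108 0.12 ]
spray_can 0.63 [ 0.447 -0.189 -0.002]
bottle 0.94 [ 0.63   0.312 -0.004]
screwdriver 0.57 [ 0.635 -0.05   0.002]
loose_socket 0.67 [ 0.713  0.138 -0.004]
{'fx': 317.1466526814226, 'fy': 317.1466526814226, 'cx': 280.3515613187337, 'cy': 205.68351089173947, 'T_tool_cam': array([[ 9.99999477e-01,  9.68965663e-04,  3.26538309e-04,
         3.18948381e-04],
       [-1.01904192e-03,  9.70695085e-01,  2.40312326e-01,
        -6.60153744e-02],
       [-8.41147387e-05, -2.40312533e-01,  9.70695565e-01,
        -1.66668907e-01],
       [ 0.00000000e+00,  0.00000000e+00,  0.00000000e+00,
         1.00000000e+00]])}
```

View pics/side0.png

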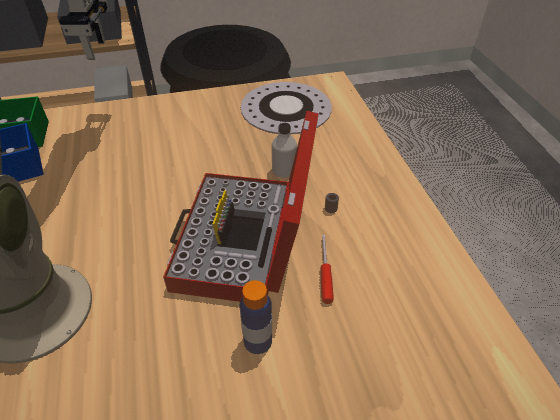

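View pics/top0.png

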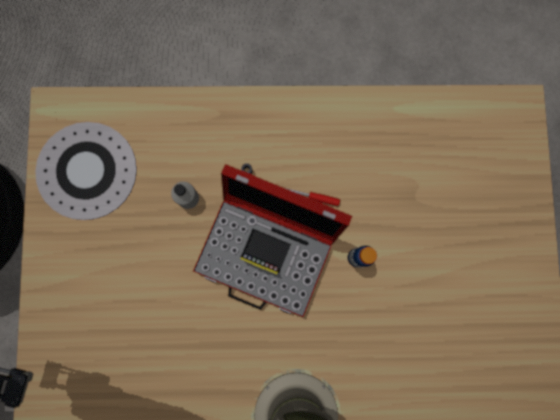

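The side view shows the yellow rack upright at about (223,215) and the lid leaning back along (300,180). In the top view the rack is at (262,268) and the lid runs from (222,175) to (348,225). The landmarks put the case at about (0.448, 0.092) with yaw about -0.40, the lid at about 1.75 rad and the rack at about 1.7 rad. Next I'll write a helper that gives shifts to a target pose.

```bash
cat > h.py <<'E'
from rig import sensors,cams,robot
import numpy as np,cv2,sys
from scipy.spatial.transform import Rotation as Ro
YAW=-0.40; C=np.array([.448,.093,0])
cx=np.array([np.cos(YAW),np.sin(YAW),0]); cy=np.array([-np.sin(YAW),np.cos(YAW),0]); Z=np.array([0,0,1.])
Rc=np.c_[cx,cy,Z]
def w(p): return C+Rc@np.array(p)
def c(p): return Rc.T@(np.array(p)-C)
def tool(pitch=0):
    # tool y = case +x, z down; pitch>0: fingertips lean towards case +x
    R=np.c_[cy,cx,-Z]
    return Ro.from_rotvec(-pitch*cy)*Ro.from_matrix(R)
def go(p_case,pitch=0):
    o=sensors.get_obs(); R=Ro.from_euler('xyz',o['ee_rot'])
    d=R.inv().apply(w(p_case)-o['ee_pos'])*100
    r=(R.inv()*tool(pitch)).as_rotvec()
    print('t',round(o['time_s'],2),'tip case mm',np.round(c(o['ee_pos'])*1000,1),'F',np.round(Rc.T@o['ft_force'],1),'-> rows',np.round(d,2),np.round(r,3))
def lm(names,cs=("side","top")):
    for k in cs:
        cams.grab_frame(k); p=cams.camera_params(k);R=np.array(p["R"]);t=np.array(p["t"])
        for n in names:
            for d in cams.landmark_of(k,n)[:1]: print(k,n,round(d["p"],2),np.round(c(R.T@(np.array(d["centre"])-t))*1000,1))
E
python3 - <<'E'
from h import *
go([-.06,0,.30])
E
```

```text
t 1.0 tip case mm [-485.6  456.6  218.6] F [ 0.9  0.4 -0. ] -> rows [-51.55  35.2   -8.14] [ 0.    -0.     0.151]
```

```bash
python3 -m handwheel '[[0,0,-4,0,0,0,255],[-3,2,-8,0,0,0.05,255],[-6.4,4.4,-8,0,0,0.1,255],[-9.8,6.7,-8,0,0,0.15,255],[-13,9,-8,0,0,0.15,255]]'
python3 -c "
from h import *
go([-.06,0,.30])"
```

```text
time_s: 1.42
ee_pos: [0.2319, 0.5589, 0.2996]
ee_rot: [-3.141, -0.002, 1.17]
ft_force: [0.6, -0.4, 0.6]
gripper_width: 0.0644
t 1.42 tip case mm [-380.5  345.   299.6] F [ 0.8 -0.2  0.6] -> rows [-34.46  32.09  -0.12] [-0.    -0.002 -0.001]
```

```bash
python3 -m handwheel '[[-3.4,2.3,0,0,0,0,255],[-6.8,4.6,0,0,0,0,255],[-10.2,6.9,0,0,0,0,255],[-13.6,9.2,0,0,0,0,255],[-17,11.5,0,0,0,0,255]]'
python3 -c "
from h import *
go([-.06,0,.30])"
```

```text
time_s: 1.83
ee_pos: [0.2715, 0.3555, 0.2994]
ee_rot: [-3.141, -0.003, 1.17]
ft_force: [2.0, 0.2, 0.1]
gripper_width: 0.0304
t 1.83 tip case mm [-264.8  173.   299.4] F [1.8 0.9 0.1] -> rows [-17.28  20.5   -0.11] [-0.    -0.003 -0.001]
```

```bash
python3 -m handwheel '[[-2.6,3.1,0,0,0,0,255],[-5.2,6.2,0,0,0,0,255],[-7.8,9.3,0,0,0,0,255],[-10.4,12.4,0,0,0,0,255],[-13,15.5,0,0,0,0,255]]'
python3 -m handwheel '[[-2,2.5,0,0,0,0,255],[-4.3,5,0,0,0,0,255],[-4.3,5,0,0,0,0,255]]'
python3 - <<'E'
from h import *
go([-.06,0,.30])
cv2.imwrite("pics/w1.png",cams.grab_frame("wrist")[:,:,::-1])
cv2.imwrite("pics/s1.png",cams.grab_frame("side")[:,:,::-1])
lm(["lid_hinge","lid_edge","rack_pivot","rack_edge"])
E
```

```text
time_s: 2.25
ee_pos: [0.3638, 0.1734, 0.2995]
ee_rot: [3.141, -0.004, 1.17]
ft_force: [1.3, 0.7, -0.1]
gripper_width: 0.001
time_s: 2.5
ee_pos: [0.395, 0.109, 0.2999]
ee_rot: [3.139, -0.004, 1.163]
ft_force: [0.2, 0.4, -0.8]
gripper_width: 0.0007
t 2.5 tip case mm [-55.1  -5.9 299.9] F [ 0.   0.5 -0.8] -> rows [ 0.59 -0.5  -0.01] [ 0.002 -0.004 -0.008]
side lid_edge 0.88 [178.5  -4.7 264.4]
side rack_pivot 0.96 [-9.9 -4.2 39. ]
side rack_edge 0.86 [-27.1  -1.2 122.3]
top lid_hinge 0.83 [111.6   0.3  53.5]
top lid_edge 0.79 [173.8  -4.  266.4]
top rack_edge 0.33 [233.7 -57.5   1.5]
```

View pics/w1.png

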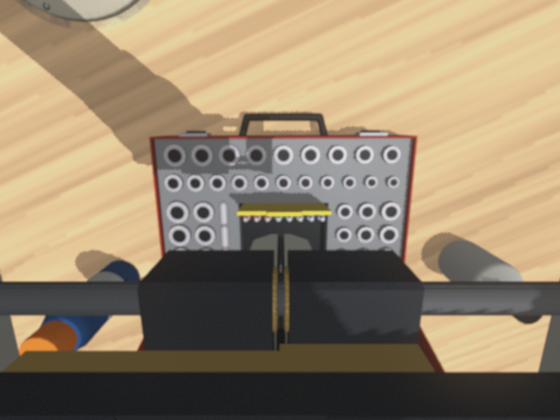

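View pics/s1.png

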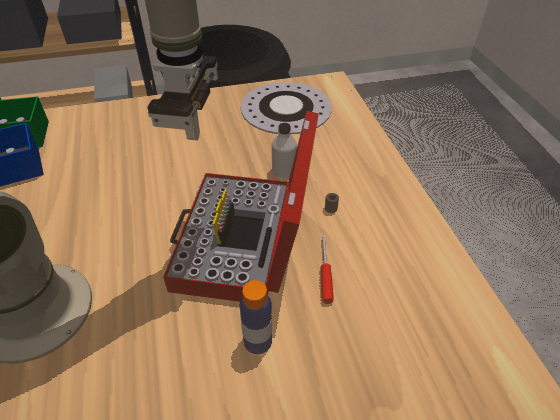

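The wrist view shows the case square to the tool: its front rim is level at row 137, and the rack top is at row 212, centred near column 284. That puts the rack top at case x of about -28 mm. I'll lower in front of the rack.

```bash
python3 -m handwheel '[[0.6,-0.4,4,0,0,0,255],[0.6,-0.6,8,0,0,0,255],[0.6,-0.6,12,0,0,0,255],[0.6,-0.6,16,0,0,0,255],[0.6,-0.6,19.5,0,0,0,255]]'
python3 - <<'E'
from h import *
go([-.06,0,.105])
E
```

```text
time_s: 3.52
ee_pos: [0.3899, 0.1234, 0.1026]
ee_rot: [3.141, -0.004, 1.172]
ft_force: [0.1, 0.9, -0.1]
gripper_width: 0.0001
t 3.52 tip case mm [-65.3   5.3 102.6] F [-0.3  0.9 -0.1] -> rows [-0.53  0.53 -0.25] [ 0.001 -0.004  0.001]
```

```bash
python3 -m handwheel '[[-0.5,1.5,-0.2,0,0,0,255],[-0.5,3,-0.2,0,0,0,255],[-0.5,4.2,-0.2,0,0,0,255],[-0.5,5.2,-0.1,0,0,0,255],[-0.5,6.1,0,0,0,0,255]]'
python3 - <<'E'
from h import *
go([.019,0,.091])
cv2.imwrite("pics/s2.png",cams.grab_frame("side")[:,:,::-1])
E
```

```text
time_s: 3.93
ee_pos: [0.445, 0.0949, 0.1028]
ee_rot: [3.141, -0.004, 1.172]
ft_force: [-1.0, 0.8, 0.2]
gripper_width: -0.0001
t 3.93 tip case mm [ -3.5   0.6 102.8] F [-1.3  0.4  0.2] -> rows [-0.07  2.25  1.18] [ 0.001 -0.004  0.001]
```

View pics/s2.png

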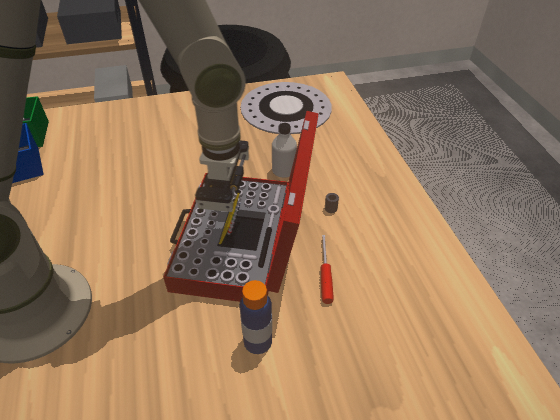

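The rack is now leaning towards the lid, around (231,218). I'll carry on along the arc.

```bash
python3 -m handwheel '[[0,1.2,0.5,0,0,0,255],[0,2.2,1.2,0,0,0,255],[0,3,1.9,0,0,0,255],[0,3.6,2.7,0,0,0,255],[0,4.1,3.5,0,0,0,255]]'
python3 -m handwheel '[[0,0.3,0.8,0,0,0,255],[0,0.4,1.4,0,0,0,255],[0,0.4,1.9,0,0,0,255],[0,0.4,2.1,0,0,0,255],[0,0.4,2.1,0,0,0,255]]'
python3 - <<'E'
from h import *
go([.042,0,.046])
cv2.imwrite("pics/s3.png",cams.grab_frame("side")[:,:,::-1])
E
```

```text
time_s: 4.4
ee_pos: [0.4856, 0.0785, 0.0671]
ee_rot: [3.138, -0.005, 1.171]
ft_force: [0.3, 0.3, 1.1]
gripper_width: 0.0004
time_s: 4.82
ee_pos: [0.4894, 0.0768, 0.0463]
ee_rot: [3.138, -0.005, 1.17]
ft_force: [-0.7, -1.0, 4.1]
gripper_width: 0.0003
t 4.82 tip case mm [44.4  1.2 46.3] F [-0.2 -1.2  4.1] -> rows [-0.12 -0.24  0.03] [ 0.004 -0.005 -0.001]
```

View pics/s3.png

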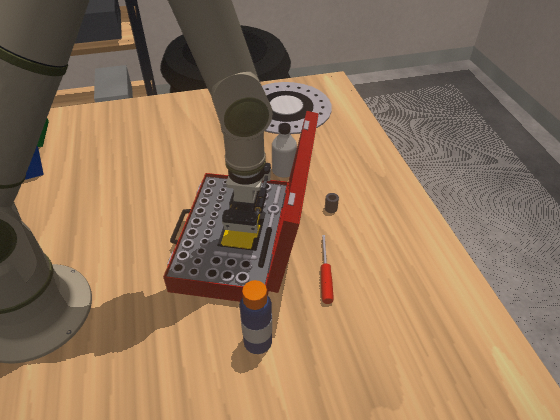

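The rack looks flat, at (240,235), with 4 N on the tip. I'll press a little more, then go up.

```bash
python3 -m handwheel '[[0,0,0.2,0,0,0,255],[0,0,0.4,0,0,0,255],[0,0,0.5,0,0,0,255],[0,0,0.5,0,0,0,255]]'
python3 -m handwheel '[[0,0,-2.5,0,0,0,255],[0,-1.5,-6.5,0,0,0,255],[0,-3,-10.5,0,0,0,255],[0,-4.5,-14.5,0,0,0,255],[0,-5,-18.5,0,0,0,255]]'
python3 -m handwheel '[[0,0,-4,0,0,0,255],[0,0,-8,0,0,0,255],[0,0,-11,0,0,0,255],[0,0,-11,0,0,0,255]]'
python3 - <<'E'
from h import *
go([.2,0,.35])
cv2.imwrite("pics/s4.png",cams.grab_frame("side")[100:320,130:400,::-1].repeat(2,0).repeat(2,1))
cv2.imwrite("pics/w4.png",cams.grab_frame("wrist")[:,:,::-1])
lm(["lid_hinge","lid_edge","rack_pivot","rack_edge"])
E
```

```text
time_s: 5.2
ee_pos: [0.4895, 0.0768, 0.0453]
ee_rot: [3.136, -0.008, 1.17]
ft_force: [-10.6, -1.8, 70.3]
gripper_width: 0.0008
time_s: 5.62
ee_pos: [0.4393, 0.0955, 0.2293]
ee_rot: [3.138, -0.007, 1.17]
ft_force: [0.3, 0.7, -0.1]
gripper_width: 0.0001
time_s: 5.95
ee_pos: [0.4404, 0.0956, 0.3448]
ee_rot: [3.132, -0.014, 1.171]
ft_force: [1.1, -0.4, -0.8]
gripper_width: 0.0003
t 5.95 tip case mm [ -8.   -0.6 344.8] F [ 1.1  0.1 -0.8] -> rows [ 0.06 20.81 -0.32] [ 0.01  -0.014  0.   ]
side lid_hinge 0.73 [112.1  -4.   54.5]
side lid_edge 0.9 [177.7  -5.1 264.9]
side rack_pivot 0.93 [-12.7  -3.2  40.7]
side rack_edge 0.98 [63.8 -2.5 49. ]
top lid_edge 0.7 [176.8  -1.5 268.6]
```

View pics/s4.png

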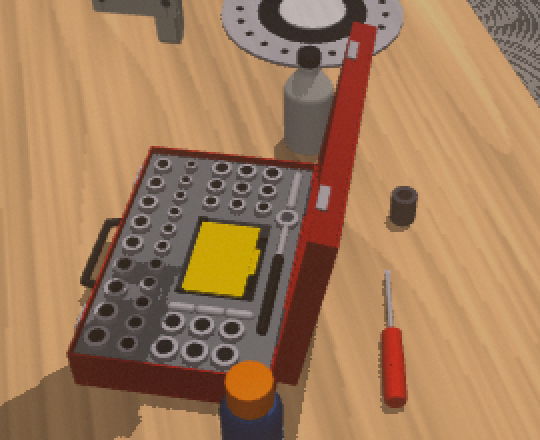

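View pics/w4.png

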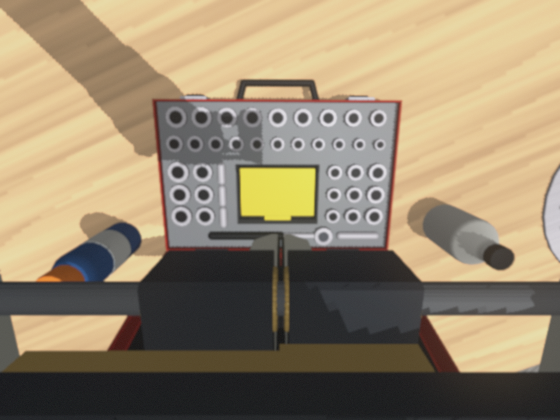

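The rack is flat: the yellow plate sits in its recess at (278,195) in the wrist view, and the rack-edge landmark is at z 49. The lid is untouched. The last press peaked at 70 N, so I'll use smaller steps for pressing. Now over the lid.

```bash
python3 -m handwheel '[[0,4,0,0,0,0,255],[0,8,0,0,0,0,255],[0,12,0,0,0,0,255],[0,16,0,0,0,0,255],[0,20,0,0,0,0,255]]'
python3 -m handwheel '[[0,1.3,0,0,0,0,255],[0,1.3,0,0,0,0,255],[0,1.3,0,0,0,0,255]]'
python3 - <<'E'
from h import *
go([.205,0,.22])
E
```

```text
time_s: 6.97
ee_pos: [0.6244, 0.0161, 0.3391]
ee_rot: [3.139, -0.006, 1.171]
ft_force: [0.1, 1.1, 0.6]
gripper_width: 0.0005
time_s: 7.22
ee_pos: [0.6362, 0.0106, 0.3381]
ee_rot: [3.14, -0.005, 1.17]
ft_force: [-0.7, 0.3, 0.5]
gripper_width: 0.0005
t 7.22 tip case mm [205.4  -2.6 338.1] F [-0.8 -0.   0.5] -> rows [ 0.2  -0.06 11.81] [ 0.001 -0.005 -0.001]
```

```bash
python3 -m handwheel '[[0,0,3,0,0,0,255],[0,0,6,0,0,0,255],[0,0,9,0,0,0,255],[0,0,11.5,0,0,0,255],[0,0,11.5,0,0,0,255]]'
python3 - <<'E'
from h import *
go([.205,0,.22])
cv2.imwrite("pics/s5.png",cams.grab_frame("side")[:,:,::-1])
E
```

```text
time_s: 7.63
ee_pos: [0.6326, 0.0126, 0.219]
ee_rot: [-3.136, -0.002, 1.171]
ft_force: [-0.3, -0.1, 0.1]
gripper_width: 0.0002
t 7.63 tip case mm [201.4  -2.1 219. ] F [-0.3 -0.2  0.1] -> rows [ 0.21  0.36 -0.11] [-0.006 -0.002  0.001]
```

View pics/s5.png

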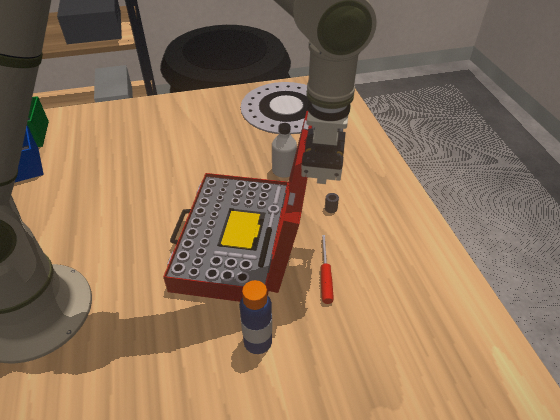

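```bash
python3 -m handwheel '[[0,-1,0,0,0,0,255],[0,-2,0,0,0,0,255],[0,-3.2,-0.2,0,0,0,255],[0,-4.4,-0.4,0,0,0,255],[0,-5.6,-0.7,0,0,0,255]]'
python3 - <<'E'
from h import *
go([.099,0,.227])
E
```

```text
time_s: 8.1
ee_pos: [0.583, 0.0343, 0.2311]
ee_rot: [3.14, -0.006, 1.171]
ft_force: [3.4, -0.9, -3.7]
gripper_width: 0.0004
t 8.1 tip case mm [147.2  -1.5 231.1] F [ 3.5  0.5 -3.7] -> rows [ 0.14 -4.82  0.4 ] [ 0.002 -0.006 -0.   ]
```

```bash
python3 -m handwheel '[[0,-1.2,0,0,0,0,255],[0,-2.4,0,0,0,0,255],[0,-3.4,0,0,0,0,255],[0,-4.4,0,0,0,0,255],[0,-4.7,0,0,0,0,255]]'
python3 - <<'E'
from h import *
go([.049,0,.214])
cv2.imwrite("pics/s6.png",cams.grab_frame("side")[:,:,::-1])
lm(["lid_hinge","lid_edge","case"])
E
```

```text
time_s: 8.52
ee_pos: [0.5386, 0.0535, 0.2319]
ee_rot: [3.139, -0.007, 1.172]
ft_force: [3.2, -2.8, 3.1]
gripper_width: 0.0001
t 8.52 tip case mm [ 98.8  -1.1 231.9] F [ 4.  -1.4  3.1] -> rows [ 0.1  -4.99  1.78] [ 0.002 -0.007  0.001]
side lid_hinge 0.63 [115.   -2.4  55.2]
side lid_edge 0.9 [ 79.4  -3.  269.7]
side case 0.63 [-1.5 -1.8  1. ]
top case 0.68 [ 1.2  0.1 -2.2]
```

View pics/s6.png

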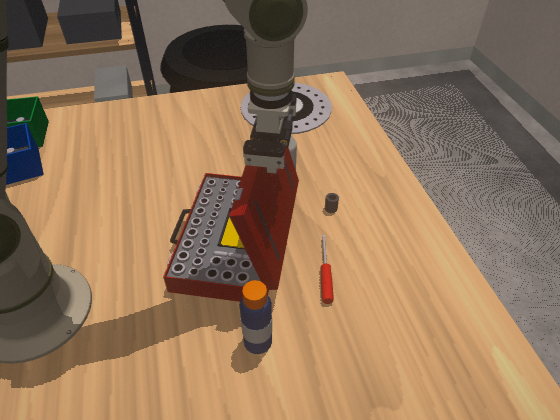

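The lid is now leaning forward at about 1.3 rad, with its free edge around (240,210), and the case has not moved. I'll continue along the arc.

```bash
python3 -m handwheel '[[0,-1,0.3,0,0,0,255],[0,-2.2,0.6,0,0,0,255],[0,-3.2,1,0,0,0,255],[0,-4.2,1.4,0,0,0,255],[0,-5,1.8,0,0,0,255]]'
python3 - <<'E'
from h import *
go([.019,0,.1975])
E
```

```text
time_s: 9.38
ee_pos: [0.4934, 0.0723, 0.2128]
ee_rot: [3.14, -0.006, 1.17]
ft_force: [1.8, -0.9, 5.4]
gripper_width: 0.0007
t 9.38 tip case mm [ 49.9  -1.4 212.8] F [ 2.  -0.1  5.4] -> rows [ 0.13 -3.09  1.52] [ 0.002 -0.006 -0.001]
```

```bash
python3 -m handwheel '[[0,-0.8,0.4,0,0,0,255],[0,-1.6,0.8,0,0,0,255],[0,-2.3,1.2,0,0,0,255],[0,-3,1.7,0,0,0,255],[0,-3.3,1.9,0,0,0,255]]'
python3 - <<'E'
from h import *
go([-.003,0,.172])
cv2.imwrite("pics/s7.png",cams.grab_frame("side")[:,:,::-1])
lm(["lid_edge","case"])
E
```

```text
time_s: 9.8
ee_pos: [0.4621, 0.0856, 0.193]
ee_rot: [3.14, -0.006, 1.171]
ft_force: [3.1, -0.5, 1.0]
gripper_width: 0.0004
t 9.8 tip case mm [ 15.9  -1.3 193. ] F [3.1 0.8 1. ] -> rows [ 0.11 -1.89  2.1 ] [ 0.001 -0.006 -0.   ]
side lid_edge 0.72 [-29.2  -5.  222.3]
side case 0.44 [230.8 139.6   0.3]
top lid_edge 0.38 [ 83.3 273.8  -1.3]
```

View pics/s7.png

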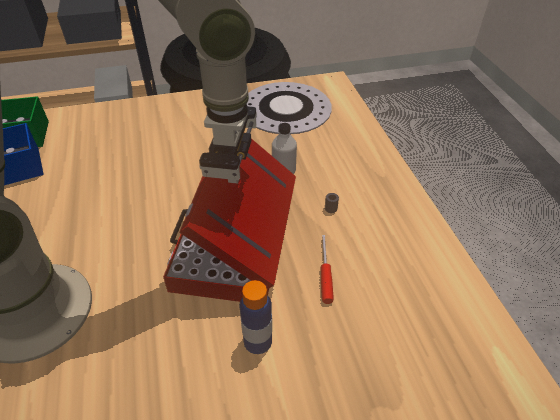

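The lid is at about 0.8 rad. I'll go slower from here.

```bash
python3 -m handwheel '[[0,-0.5,0.4,0,0,0,255],[0,-0.9,0.9,0,0,0,255],[0,-1.3,1.3,0,0,0,255],[0,-1.6,1.7,0,0,0,255],[0,-1.9,2.1,0,0,0,255]]'
python3 -m handwheel '[[0,-0.2,0.6,0,0,0,255],[0,-0.5,1.2,0,0,0,255],[0,-0.7,1.8,0,0,0,255],[0,-0.9,2.4,0,0,0,255],[0,-1.1,3,0,0,0,255]]'
python3 - <<'E'
from h import *
go([-.024,0,.113])
E
```

```text
time_s: 10.57
ee_pos: [0.4449, 0.093, 0.1721]
ee_rot: [3.141, -0.006, 1.17]
ft_force: [-1.1, -0.2, 5.0]
gripper_width: 0.0009
time_s: 10.98
ee_pos: [0.4344, 0.0974, 0.1414]
ee_rot: [3.141, -0.005, 1.17]
ft_force: [-1.7, 0.7, 4.7]
gripper_width: 0.0006
t 10.98 tip case mm [-14.3  -1.2 141.4] F [-1.9  0.   4.7] -> rows [ 0.11 -0.97  2.84] [ 0.    -0.005 -0.   ]
```

```bash
python3 -m handwheel '[[0,-0.2,0.6,0,0,0,255],[0,-0.4,1.2,0,0,0,255],[0,-0.6,1.8,0,0,0,255],[0,-0.8,2.4,0,0,0,255],[0,-1,2.8,0,0,0,255]]'
python3 -m handwheel '[[0,0,0.5,0,0,0,255],[0,0,1,0,0,0,255],[0,0,1.5,0,0,0,255],[0,0,2,0,0,0,255],[0,0,2.3,0,0,0,255]]'
python3 - <<'E'
from h import *
go([-.024,0,.084])
cv2.imwrite("pics/s8.png",cams.grab_frame("side")[:,:,::-1])
E
```

```text
time_s: 11.4
ee_pos: [0.4249, 0.1014, 0.1126]
ee_rot: [3.141, -0.005, 1.17]
ft_force: [-0.2, -1.5, 2.6]
gripper_width: 0.0
time_s: 11.82
ee_pos: [0.4248, 0.1015, 0.089]
ee_rot: [-3.141, -0.004, 1.17]
ft_force: [-1.5, 1.0, 3.8]
gripper_width: 0.0005
t 11.82 tip case mm [-24.7  -1.2  89. ] F [-1.7  0.3  3.8] -> rows [0.12 0.07 0.5 ] [-0.    -0.004 -0.   ]
```

View pics/s8.png

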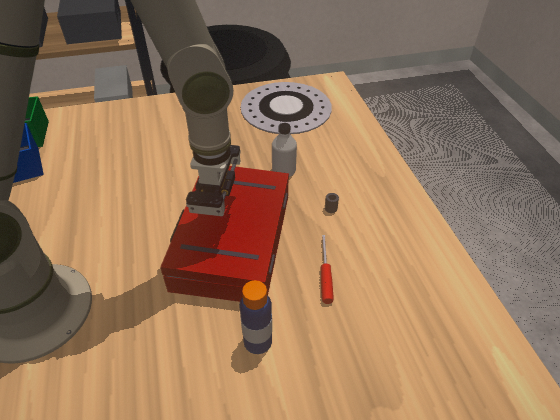

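Nearly shut: about 5 mm left at the tip. I'll press in small steps.

```bash
python3 -m handwheel '[[0,0,0.2,0,0,0,255],[0,0,0.4,0,0,0,255],[0,0,0.4,0,0,0,255]]'
python3 -m handwheel '[[0,0,0.1,0,0,0,255],[0,0,0.1,0,0,0,255]]'
```

```text
time_s: 12.12
ee_pos: [0.4249, 0.1015, 0.0848]
ee_rot: [-3.141, -0.005, 1.17]
ft_force: [-2.3, -0.2, 2.5]
gripper_width: 0.0007
time_s: 12.28
ee_pos: [0.4249, 0.1014, 0.0847]
ee_rot: [3.142, -0.005, 1.17]
ft_force: [-4.6, -0.5, 20.9]
gripper_width: 0.0007
```

Bottomed out: 21 N with no further travel. One more gentle press and hold, then I'll retreat.

```bash
python3 -m handwheel '[[0,0,0.15,0,0,0,255],[0,0,0.15,0,0,0,255],[0,0,0.15,0,0,0,255],[0,0,0.15,0,0,0,255]]'
python3 -m handwheel '[[0,0,-1,0,0,0,255],[0,0,-4,0,0,0,255],[0,0,-8,0,0,0,255],[0,0,-12,0,0,0,255],[0,0,-16,0,0,0,255]]'
python3 -m handwheel '[[0,0,-4,0,0,0,255],[2,-2,-8,0,0,0,255],[5,-4,-8,0,0,0,255],[8,-6,-8,0,0,0,255],[11,-8,-8,0,0,0,255]]'
python3 - <<'E'
from h import *
go([-.2,.2,.3])
cv2.imwrite("pics/s9.png",cams.grab_frame("side")[100:320,130:400,::-1].repeat(2,0).repeat(2,1))
lm(["lid_hinge","lid_edge","case","spray_can","bottle","screwdriver","loose_socket"])
E
```

```text
time_s: 12.62
ee_pos: [0.425, 0.1014, 0.0846]
ee_rot: [3.141, -0.007, 1.17]
ft_force: [-6.9, -0.3, 34.2]
gripper_width: 0.0004
time_s: 13.03
ee_pos: [0.4245, 0.0998, 0.2464]
ee_rot: [3.14, -0.007, 1.169]
ft_force: [1.0, 1.5, 0.0]
gripper_width: 0.0006
time_s: 13.45
ee_pos: [0.3938, 0.2337, 0.3285]
ee_rot: [3.139, -0.011, 1.168]
ft_force: [0.8, 0.8, -1.3]
gripper_width: 0.0003
t 13.45 tip case mm [-104.8  108.5  328.5] F [ 0.4  1.1 -1.3] -> rows [ 9.1  -9.56  2.92] [ 0.003 -0.011 -0.003]
side lid_hinge 0.72 [115.8  -3.9  55.3]
side lid_edge 0.76 [-106.3   -3.6   80.8]
side case 0.75 [-0.4 -1.4 -0.9]
side spray_can 0.88 [ 114.6 -258.9   -1.3]
side bottle 0.93 [ 85.5 272.4  -5.4]
side screwdriver 0.72 [-105.9   -6.    82.3]
side loose_socket 0.52 [227.3 140.1   2.9]
top lid_hinge 0.61 [108.3   0.3  56.1]
top lid_edge 0.93 [-110.1   -4.8   84.6]
top case 0.69 [ 0.3 -1.1 -4.8]
top bottle 0.64 [ 86.9 274.8  -0.6]
top screwdriver 0.86 [230.  -59.3   1.5]
top loose_socket 0.69 [224.5 146.2  -2.5]
```

View pics/s9.png

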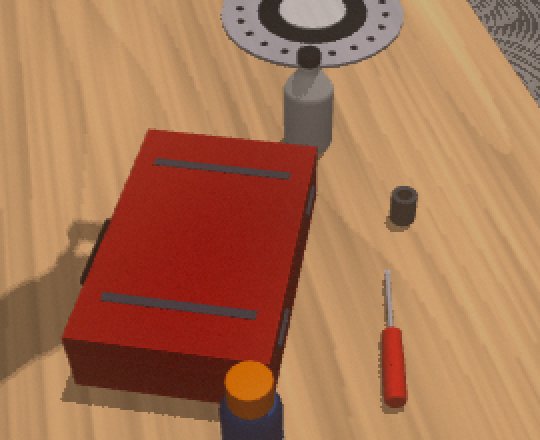

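The lid lies shut, with no gap along its front edge from (65,340) to (150,130), and the case and bystanders look unmoved. I'll hand in.

```bash
python3 -m handwheel '[[0,0,0,0,0,0,255],[0,0,0,0,0,0,255],[0,0,0,0,0,0,255]]'; python3 -c "
from rig import robot
print(robot.sign_off())"
```

```text
time_s: 14.55
ee_pos: [0.3936, 0.2318, 0.327]
ee_rot: [3.14, -0.007, 1.169]
ft_force: [-0.0, 0.3, -0.3]
gripper_width: 0.0005
the job is handed in; nothing more can be done
None
```

The case is closed. I pushed the bit rack over with the closed fingers until it lay flat, then pushed the lid from behind, slowly, until it was fully shut. I handed the job in at 14.6 s with the arm clear of everything.

- **Rack:** before I touched the lid, its edge measured about 49 mm above the bench, and both cameras showed the plate flat in its recess. I could not check it again once the lid was shut.
- **Lid:** its front edge measured 81 mm (side camera) and 85 mm (top camera) above the bench, where shut is 84 mm. It also stopped hard under the finger at 84.6 mm with 34 N on it.
- **Case and bystanders:** the case was within about 2 mm of where it started, and the bottle and loose socket within a few millimetres.
- **Spray can and screwdriver:** the side camera's screwdriver reading after the lid was shut was a false hit on the lid. The top camera put it in its original place. The top camera missed the spray can at the end. The side camera's reading was within a few millimetres of its start.
- **Press force:** the last press on the rack reached 70 N at the wrist, more than I intended but under the 120 N limit.

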